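Hang the round parts pail on the counter scale

ROBOT

A 7-joint arm with a two-finger parallel gripper is mounted at the origin on the work surface. World frame = base frame: x ahead of the robot, y to its left, z up, the work surface at z = 0. Lengths are in m, angles in rad, forces in N, time in s.
With the tool pointing down it reaches from about 0.4 to 0.9 m from the base axis. Payload 5.5 kg.
Tool frame: the origin (TCP) lies between the finger pads; the fingertips stand 19 mm ahead of it and the grasp point (between the pads) is the TCP; z points along the fingers, y is the line along which they close (so a half turn about z gives the same grasp; the last joint's range is limited). The gripper opens to 85 mm and grips with 20 to 120 N. Pads are 22 mm wide; open, the fingers measure 114 mm over their backs; the gripper's body (76 mm by 85 mm) begins 54 mm behind the grasp point. The pads swing forward as they close: fully open they stand 13 mm farther back than shut.
Start: joints at [1.379, 0.501, -0.427, 1.55, 0.221, 1.138, -0.21], TCP at [0.286, -0.584, 0.25] pointing down, gripper open.
Joint ranges: [-2.88, 2.88], [-0.31, 2.03], [-1.54, 1.56], [0.2, 2.42], [-1.41, 4.55], [0.19, 2.02], [-2.57, 2.57]. Speed limits (rad/s): [2.57, 2.57, 3.14, 3.14, 3.14, 3.14, 3.14].

INTERFACE

Orientations are given as a unit quaternion [x, y, z, w].
In Python, from plant import manip gives the robot as it stands.
- The arm moves only by the tool jog_arm, never from a script. Its argument "series" is a list of rows, each a list of 3 entries, a list of its own where there are three numbers: the shift along the tool's x, y, z in units of 40 mm (1.0 is 40 mm), then the turn, a rotation vector about the tool's x, y, z in units of 8 degrees (1.0 is 8 degrees), then the opening, from 0 (shut) to 1 (fully open). A call has 1 to 8 rows; each row shifts and turns the commanded pose from where the row before left it, along the tool's axes as they then stand; what a row does not reach is not made up. A row lasts 1/10 s, in which the tool goes at most 50 mm and 8.59 degrees, less where a joint would pass 70% of its speed; a pose out of reach is approached as far as the arm can. A call is refused whole if a number of a shift passes 1 or a number of a turn 1, either way. A call with a gripper value outside its range is refused whole. The fingers move at their own pace and stop on an object; "newtons" is the grip in N (left out, the last holds). Time passes only in rows, so rows that do not move let the fingers close. It gives the time, the measured TCP pose, the force, the opening and the grip force at its end, in the units of the state.
- manip.get_state(): the state, without advancing time (a new reading comes with each control period).
- manip.camera(name): name is "scene" or "top" or "wrist"; returns (picture, depth): 420x560x3 uint8, blue, green, red; 420x560 float32, m along the optical axis (not along the pixel's ray), 0 where there is no reading.
- manip.calibration(name): a dict with "fovy" (degrees; the focal length in pixels is half the picture's height over the tangent of half this angle, whatever the lens; pixels are square), "cx", "cy" (the principal point, pixels), "distortion" ([k1, k2, p1, p2, k3] as OpenCV has them; the pictures are not rectified), "world_to_cam" (4x4, takes a point from world to camera coordinates). Camera axes: x right, y down, z forward; pixel columns grow to the right and rows downward; lengths in m; the calibration is good to about 2 mm. A picture is of the moment at which its call begins: read the wrist's pose just before it. calibration takes no time and is no camera call; for the wrist camera it gives the pose at the moment of the call.
- manip.sign_off(): hands the job in; it is judged then, once.
Trained networks look in the newest picture that a camera, given by its name, has taken for a name from the list of things; names that differ only in an ending like _2 or _b are one class to them, and where a whole thing is asked for, a point or a joint stands for the part that bears it (a point fixed in the world has none). Each returns a list of dicts, best first, with "score" (0 to 1); they miss things now and then, are a little off and sometimes report something else, mostly with a low value. They report only what shows in the picture. A call takes as long as a camera call.
- manip.cut_out(camera, target): "pixels" (420x560 bool, what is visible of it).
- manip.spot_point(camera, target): "at" ([x, y, z] in m, in world coordinates, good to about 4 mm: a listed point, or the origin of a listed thing).
The state is a dict: "t": time; "q": joint angles; "joint_velocities": joint speeds; "effort": joint torques, N m; "tool_pos": TCP position; "ee_rot": TCP orientation; "ft_force": force on the tool from outside, world axes, zero at the start; "wrist_torque": the same for the moment, N m; "opening": finger opening in m; "gripper_force": force on a finger pad.
Only numpy, scipy, OpenCV 4.12 (cv2) and the standard library are available. Lean on these libraries where they do the work, as an engineer would, in place of code of your own. Each camera call takes 0.05 s, during which the arm holds its last target. There are 200 camera calls.

TASK

Weigh the round pail of parts on the counter scale: hang it by its bail on the sprung hook and lower it gently, so that the hook sinks under the weight without running down to its bottom stop. Let go and wait until pail and hook hang freely and still. Leave the similar square carrier where it stands.

Things in the scene. Friction and masses are not known exactly. Their poses are not given: they have to be found in the camera images.
- pail_grip (a point): Centre of the wooden block (x 16, y 28, z 44 mm) on the ROUND pail's bail: grip it from above, closing along y. 167 mm above the pail's underside. Bucket 76 mm wide, 70 high, 0.31-0.53 kg. The rigid 6 mm wire bail, in the y-z plane, peaks (inverted V) just under the block, 22 mm below this point; the window below the peak, 70 mm high to the rim, 68 wide, takes the hook along x.
- hook_seat (a point): On top of the 8 mm black hook rod, mid-seat, where the bail's peak rests (pail_grip then 27 mm above it); moves with the hook; 255 mm above the counter unloaded. z up. The rod points along -x, towards the robot and to its right (yaw 0.3-0.9); level for 15 mm either way, then rising to its free tip at x -49, z +22 mm. Behind it (+x 62 mm) is the scale's grey column, 60 mm wide, 285 tall.
- hook (a joint): Downward travel of the sprung hook, m: 0 = unloaded (top), 0.085 = bottom stop; vertical only. 90 N/m, damped: the pail's own weight sinks it 32 to 55 mm, and it settles within 1.5 s of release. So lower the held pail about 36 mm with the hook before letting go.
- carrier_grip (a point): Bystander, leave alone: centre of a like block and bail on a SQUARE-cornered metal carrier (100 x 76 mm, 70 mm high; this point 167 mm above its underside).

How it is judged:
By the outcome, as a careful person would: the job done as asked, in the order asked, and still so for the second after the job is handed in, with the robot touching nothing.
It also fails if it takes over 58 s, if anything falls off the work surface, if the arm or the gripper's body presses on something with over 40 N, if the wrist force passes 120 N, or if a joint passes its speed limit or range.

## Working session

There is one attempt and no reset: what is moved stays moved. The work goes in short steps, Python scripts to look and compute and a tool call to move; the robot and the scene stay as the last step left them, time stands still between calls to the robot, and variables do not carry over. Pictures are saved under pics/ and viewed, at most 10 in all, crops included, and the job is handed in when it is done.

Besides the shell and the picture viewer there is one more tool, called after "Call:" by a JSON object that holds its "name" and its "arguments". jog_arm: Moves the arm, as the interface text tells. Its arguments: {"type":"object","properties":{"series":{"type":"array","items":{"type":"array"}},"newtons":{"type":"number"}},"required":["series"]}

```bash
mkdir -p pics
cat > h.py <<'E'
from plant import manip
import numpy as np, cv2
from scipy.spatial.transform import Rotation as R
np.set_printoptions(precision=4,suppress=True)
def st():
    s=manip.get_state(); print({k:np.round(s[k],4) for k in("t","tool_pos","ee_rot","ft_force","opening","gripper_force")}); return s
def snap(n,f):
    p,d=manip.camera(n); cv2.imwrite('pics/'+f,p); return p,d
def world(n,d,mask):
    c=manip.calibration(n); f=210/np.tan(np.radians(c["fovy"])/2)
    K=np.array([[f,0,c["cx"]],[0,f,c["cy"]],[0,0,1]]); v,u=np.nonzero(mask&(d>0))
    xy=cv2.undistortPoints(np.c_[u,v].astype(float)[:,None],K,np.array(c["distortion"]))[:,0]
    z=d[v,u][:,None]; P=np.c_[xy*z,z,np.ones(len(z))]
    return (np.linalg.inv(c["world_to_cam"])@P.T).T[:,:3]
def togo(target,yaw):
    """shift in tool axes units, and rot units, to target with tool down and tool y at yaw"""
    s=manip.get_state(); r=R.from_quat(s["ee_rot"])
    y=np.array([np.cos(yaw),np.sin(yaw),0]); z=np.array([0,0,-1.])
    if y@r.as_matrix()[:,1]<0: y=-y
    g=R.from_matrix(np.c_[np.cross(y,z),y,z])
    print("world shift",target-s["tool_pos"],"tool units",r.inv().apply(target-s["tool_pos"])/.04,"turn units",np.degrees((r.inv()*g).as_rotvec())/8, "final-axes", g.inv().apply(target-s["tool_pos"])/.04)
E
python3 - <<'E'
from h import *
s=st(); print(R.from_quat(s["ee_rot"]).as_matrix())
for n in("scene","top"):
    p,d=snap(n,n+"1.png")
    for t in("pail_grip","hook_seat","carrier_grip"):
        print(n,t,[(np.round(x["at"],4),round(x["score"],2)) for x in manip.spot_point(n,t)])
E
```

```text
{'t': np.float64(0.0), 'tool_pos': array([ 0.2852, -0.5834,  0.2493]), 'ee_rot': array([ 0.9743,  0.2255, -0.0002, -0.0009]), 'ft_force': array([-0.8795, -0.6586,  0.8641]), 'opening': np.float64(0.0855), 'gripper_force': np.float64(0.0)}
[[ 0.8983  0.4393 -0.0008]
 [ 0.4393 -0.8983  0.0018]
 [ 0.0001 -0.0019 -1.    ]]
scene pail_grip [(array([0.481 , 0.2641, 0.1656]), 0.81)]
scene hook_seat [(array([ 0.6172, -0.0049,  0.2565]), 0.59)]
scene carrier_grip [(array([ 0.5374, -0.318 ,  0.1701]), 0.61)]
top pail_grip [(array([0.474 , 0.2608, 0.1617]), 0.65)]
top hook_seat [(array([ 0.6148, -0.0047,  0.2528]), 0.81)]
top carrier_grip [(array([ 0.54  , -0.3224,  0.1698]), 0.76)]
```

```bash
python3 -c "
import cv2,numpy as np
a=cv2.imread('pics/scene1.png');b=cv2.imread('pics/top1.png')
cv2.imwrite('pics/both1.png',cv2.resize(np.vstack([a,b]),(400*2,1200))[:, :] if 0 else cv2.resize(np.hstack([a,b]),(800,300)))"
```

```text
(no output)
```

View pics/scene1.png

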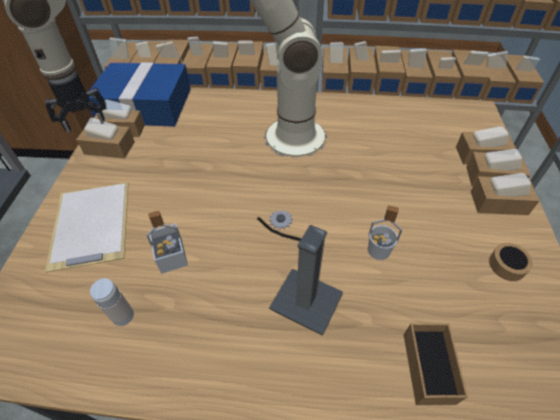

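View pics/top1.png

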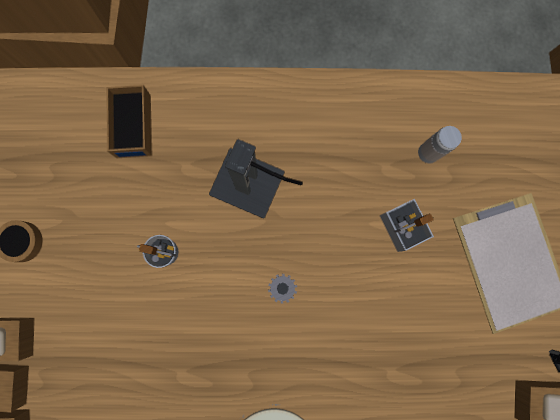

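Scene shows the round pail at (383,238) with its block at (391,213), the square carrier at (168,248), and the scale at (308,270) with its rod running left to (260,220). The detections agree with this. Next I need the yaws of the bail and the rod.

Run:
```python
from h import *
def line(P):
    c=np.median(P,0); _,_,V=np.linalg.svd(P[:,:2]-P[:,:2].mean(0),full_matrices=False)
    return np.arctan2(V[0,1],V[0,0])
for n in("scene","top"):
    p,d=manip.camera(n)
    for t in("pail_grip","hook"):
        for m in manip.cut_out(n,t)[:1]:
            P=world(n,d,m["pixels"]); print(n,t,round(m["score"],2),len(P),P.min(0),P.max(0))
            if t=="hook":
                Q=P[(P[:,2]>.235)&(P[:,2]<.3)]; print(" rod",len(Q),line(Q),Q.min(0),Q.max(0)); print(Q[np.argsort(Q[:,1])][::max(1,len(Q)//25)])
            else:
                Q=P[(P[:,2]>.095)&(P[:,2]<.2)]; print(" bail",len(Q),line(Q),Q.mean(0))
                B=P[P[:,2]>.15]; print(" block",len(B),B.mean(0),line(B),B.max(0))
                C=P[P[:,2]<.072]; print(" bucket centre",cv2.minEnclosingCircle(C[C[:,2]>.055][:,:2].astype(np.float32)) if len(C) else None)
```

```text
scene pail_grip 0.69 987 [ 0.3661  0.2242 -0.0039] [0.516  0.3261 0.1899]
 bail 192 -1.7475432422280095 [0.483  0.2644 0.1652]
 block 156 [0.483  0.2624 0.1736] 1.3664865621744529 [0.4885 0.2762 0.1899]
 bucket centre ((0.47678518295288086, 0.26387473940849304), 0.04004894942045212)
scene hook 0.62 85 [ 0.5993 -0.0482  0.2503] [0.6375 0.0386 0.2771]
 rod 85 1.1657210792289685 [ 0.5993 -0.0482  0.2503] [0.6375 0.0386 0.2771]
[[ 0.6016 -0.0482  0.2712]
 [ 0.6022 -0.0458  0.2756]
 [ 0.5993 -0.044   0.2756]
 [ 0.6024 -0.0438  0.2727]
 [ 0.6039 -0.0417  0.2679]
 [ 0.6049 -0.0414  0.2727]
 [ 0.6059 -0.0396  0.2637]
 [ 0.5995 -0.0379  0.2696]
 [ 0.6057 -0.0373  0.2672]
 [ 0.6009 -0.0357  0.2681]
 [ 0.6082 -0.0349  0.2672]
 [ 0.6081 -0.0331  0.2603]
 [ 0.6038 -0.0312  0.2653]
 [ 0.6096 -0.0308  0.259 ]
 [ 0.6068 -0.0288  0.2626]
 [ 0.6108 -0.0283  0.2644]
 [ 0.6097 -0.0265  0.2595]
 [ 0.6097 -0.0245  0.2562]
 [ 0.6084 -0.0224  0.2583]
 [ 0.6123 -0.0221  0.2564]
 [ 0.6115 -0.02    0.2555]
 [ 0.6137 -0.0177  0.2551]
 [ 0.6147 -0.0155  0.2532]
 [ 0.6161 -0.0132  0.2553]
 [ 0.6147 -0.0091  0.253
[... 567 characters left out ...]
 0.5985 -0.0464  0.2775]
 [ 0.6013 -0.0429  0.2728]
 [ 0.6041 -0.0394  0.2681]
 [ 0.6024 -0.0356  0.2665]
 [ 0.6044 -0.0318  0.2664]
 [ 0.6036 -0.0283  0.2601]
 [ 0.6062 -0.0245  0.2566]
 [ 0.6126 -0.0208  0.2541]
 [ 0.6104 -0.0188  0.2552]
 [ 0.6145 -0.0149  0.2545]
 [ 0.617  -0.0111  0.2516]
 [ 0.6145 -0.0091  0.2544]
 [ 0.6166 -0.0052  0.2535]
 [ 0.6207 -0.0013  0.2531]
 [ 0.6209  0.0026  0.2518]
 [ 0.618   0.0065  0.2564]
 [ 0.6243  0.0124  0.2545]
 [ 0.6256  0.0182  0.2575]
 [ 0.6293  0.024   0.2589]
 [ 0.6287  0.0298  0.2612]
 [ 0.6323  0.0337  0.2629]
 [ 0.6358  0.0375  0.2648]
 [ 0.6356  0.0413  0.2656]
 [ 0.6337  0.0452  0.2654]
 [ 0.6339  0.0472  0.2641]
 [ 0.6316  0.0513  0.2566]]
```

Call:
{"name": "jog_arm", "arguments": {"series": [[[0.84,-0.75,-0.16],[0,0,0],1],[[0.84,-0.75,-0.16],[0,0,0],1],[[0.84,-0.75,-0.16],[0,0,0],1],[[0.84,-0.75,-0.16],[0,0,0],1],[[0.84,-0.75,-0.16],[0,0,0],1],[[0.84,-0.75,-0.16],[0,0,0],1],[[0.84,-0.75,-0.16],[0,0,0],1],[[0.84,-0.75,-0.16],[0,0,0],1]]}}

```text
t: 1.5
tool_pos: [0.4221, -0.2485, 0.3021]
ee_rot: [0.974, 0.225, 0.0, 0.001]
ft_force: [0.7, -0.3, 0.7]
opening: 0.0852
gripper_force: 0.0
```

Call:
{"name": "jog_arm", "arguments": {"series": [[[0.53,-0.88,0],[0,0,0],1],[[0.53,-0.88,0],[0,0,0],1],[[0.53,-0.88,0],[0,0,0],1],[[0.53,-0.88,0],[0,0,0],1],[[0.53,-0.88,0],[0,0,0],1],[[0.53,-0.88,0],[0,0,0],1],[[0.53,-0.88,0],[0,0,0],1],[[0.53,-0.88,0],[0,0,0],1]]}}

```text
t: 2.3
tool_pos: [0.4502, 0.0788, 0.302]
ee_rot: [0.974, 0.225, 0.001, 0.001]
ft_force: [0.4, -1.2, -0.2]
opening: 0.0857
gripper_force: 0.0
```

Run:
```python
from h import *
s=st(); print(s["q"]); togo(np.array([.44,.255,.30]),1.36)
```

```text
{'t': np.float64(2.3), 'tool_pos': array([0.4502, 0.0788, 0.302 ]), 'ee_rot': array([0.9743, 0.2253, 0.0006, 0.0005]), 'ft_force': array([ 0.4221, -1.1505, -0.1765]), 'opening': np.float64(0.0857), 'gripper_force': np.float64(0.0)}
[ 0.6198  0.135  -0.9144  1.9397  0.1199  1.121  -1.4586]
world shift [-0.0102  0.1762 -0.002 ] tool units [ 1.7041 -4.0699  0.0449] turn units [ 0.0071 -0.0089  4.7653] final-axes [-1.1718 -4.2537  0.0488]
```

Call:
{"name": "jog_arm", "arguments": {"series": [[[0.34,-0.81,0],[0,0,0],1],[[0.34,-0.81,0],[0,0,0],1],[[0.34,-0.81,0],[0,0,0],1],[[0.34,-0.81,0],[0,0,0],1],[[0.34,-0.81,0],[0,0,0],1],[[0,0,0],[0,0,-1],1],[[0,0,0],[0,0,-1],1],[[0,0,0],[0,0,-1],1]]}}

```text
t: 3.1
tool_pos: [0.4399, 0.2533, 0.3016]
ee_rot: [0.905, 0.426, 0.0, 0.0]
ft_force: [-0.1, 0.5, 0.2]
opening: 0.0857
gripper_force: 0.0
```

Call:
{"name": "jog_arm", "arguments": {"series": [[[0,0,0],[0,0,-1],1],[[0,0,0],[0,0,-1],1],[[0,0,0],[0,0,-1],1],[[0,0,0],[0,0,-1],1],[[0,0,0],[0,0,-1],1],[[0,0,0],[0,0,-1],1],[[0,0,0],[0,0,-1],1],[[0,0,0],[0,0,-1],1]]}}

```text
t: 3.9
tool_pos: [0.4403, 0.2525, 0.3017]
ee_rot: [0.542, 0.84, 0.0, 0.0]
ft_force: [-0.0, 0.5, -0.9]
opening: 0.0853
gripper_force: 0.0
```

Call:
{"name": "jog_arm", "arguments": {"series": [[[0,0,0],[0,0,-1],1],[[0,0,0],[0,0,-1],1],[[0,0,0],[0,0,-1],1],[[0,0,0],[0,0,-1],1],[[0,0,0],[0,0,-1],1],[[0,0,0],[0,0,-1],1],[[0,0,0],[0,0,-0.75],1],[[0,0,0],[0,0,0],1]]}}

```text
t: 4.7
tool_pos: [0.4403, 0.2525, 0.3014]
ee_rot: [0.104, 0.995, 0.0, -0.0]
ft_force: [1.0, 0.8, -0.2]
opening: 0.0859
gripper_force: 0.0
```

Run:
```python
from h import *
s=st(); print(s["q"])
p,d=snap("wrist","w1.png")
print([(np.round(x["at"],4),round(x["score"],2)) for x in manip.spot_point("wrist","pail_grip")])
for m in manip.cut_out("wrist","pail_grip")[:1]:
    P=world("wrist",d,m["pixels"]); B=P[P[:,2]>.18]; print(len(B),B.mean(0),B.min(0),B.max(0),cv2.minAreaRect((B[:,:2]*1000).astype(np.float32)))
    Q=P[(P[:,2]>.08)&(P[:,2]<.145)]; print(len(Q),cv2.fitLine((Q[:,:2]*1000).astype(np.float32),cv2.DIST_HUBER,0,.1,.01).ravel())
togo(np.array([.478,.262,.167]),1.36)
```

```text
{'t': np.float64(4.7), 'tool_pos': array([0.4403, 0.2525, 0.3014]), 'ee_rot': array([ 0.1038,  0.9946,  0.    , -0.0001]), 'ft_force': array([ 1.0087,  0.7804, -0.2082]), 'opening': np.float64(0.0859), 'gripper_force': np.float64(0.0)}
[ 0.5223  0.5925 -1.4932  1.8249  0.6125  1.3176  0.2337]
[(array([0.4762, 0.263 , 0.1653]), 0.79)]
617 [0.4747 0.2644 0.187 ] [0.4661 0.2494 0.1802] [0.4862 0.2787 0.1896] ((476.3304748535156, 264.17169189453125), (28.00665855407715, 16.175321578979492), 75.30997467041016)
366 [  0.2526   0.9676 477.038  272.1208]
world shift [ 0.0378  0.0094 -0.1346] tool units [-0.8735  0.4275  3.364 ] turn units [-0.0006  0.0016 -0.0026] final-axes [-0.8744  0.4269  3.3639]
```

View pics/w1.png

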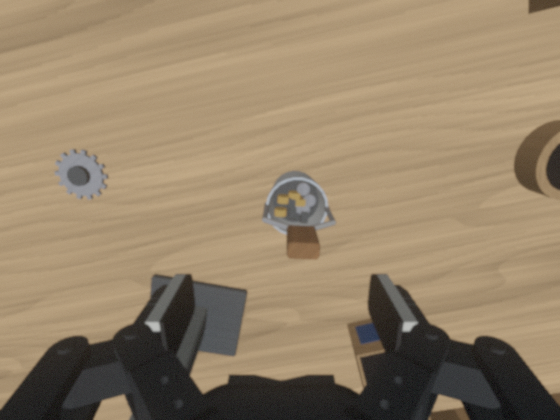

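The wrist view shows the round pail at (298,205), block at (303,242), bail across. The block is centred at (0.476, 0.264), yaw 1.315.

Call:
{"name": "jog_arm", "arguments": {"series": [[[-0.4,0.24,0],[0,0,0.32],1],[[-0.42,0.23,0],[0,0,0],1],[[0,0,0.9],[0,0,0],1],[[0,0,0.9],[0,0,0],1],[[0,0,0.6],[0,0,0],1],[[0,0,0],[0,0,0],1]]}}

```text
t: 5.45
tool_pos: [0.4749, 0.2618, 0.2025]
ee_rot: [0.127, 0.992, -0.002, -0.002]
ft_force: [-0.1, -0.3, 1.1]
opening: 0.0859
gripper_force: 0.0
```

Run:
```python
from h import *
s=st(); print(s["q"]); togo(np.array([.4763,.264,.167]),1.315)
```

```text
{'t': np.float64(5.45), 'tool_pos': array([0.4749, 0.2618, 0.2025]), 'ee_rot': array([ 0.1269,  0.9919, -0.0018, -0.0021]), 'ft_force': array([-0.1099, -0.3117,  1.0577]), 'opening': np.float64(0.0859), 'gripper_force': np.float64(0.0)}
[ 0.3717  0.7174 -1.2977  1.8484  0.7493  1.1888  0.1348]
world shift [ 0.0014  0.0022 -0.0355] tool units [-0.0226  0.0661  0.8879] turn units [-0.03   -0.0258  0.0088] final-axes [-0.0193  0.0624  0.8882]
```

Call:
{"name": "jog_arm", "arguments": {"series": [[[-0.02,0.06,0.45],[0,0,0],1],[[0,0,0.44],[0,0,0],1],[[0,0,0],[0,0,0],0.1],[[0,0,0],[0,0,0],0.1],[[0,0,0],[0,0,0],0.1],[[0,0,0],[0,0,0],0.1],[[0,0,0],[0,0,0],0.1],[[0,0,0],[0,0,0],0.1]], "newtons": 50}}

```text
t: 6.25
tool_pos: [0.4781, 0.2654, 0.1707]
ee_rot: [0.126, 0.992, -0.0, 0.001]
ft_force: [-1.4, -1.4, 6.7]
opening: 0.0274
gripper_force: 49.5
```

Call:
{"name": "jog_arm", "arguments": {"series": [[[0,0,-0.5],[0,0,0],0.1],[[0,0,-0.8],[0,0,0],0.1],[[0,0,-0.8],[0,0,0],0.1],[[0,0,-0.8],[0,0,0],0.1],[[0,0,-0.8],[0,0,0],0.1],[[0,0,-0.2],[0,0,0],0.1],[[0,0,0],[0,0,0.5],0.1],[[0,0,0],[0,0,0.8],0.1]]}}

```text
t: 7.05
tool_pos: [0.4774, 0.2653, 0.3256]
ee_rot: [0.217, 0.976, -0.0, -0.0]
ft_force: [-0.2, 0.4, -3.4]
opening: 0.0276
gripper_force: 50.3
```

Call:
{"name": "jog_arm", "arguments": {"series": [[[0,0,0],[0,0,1],0.1],[[0,0,0],[0,0,1],0.1],[[0,0,0],[0,0,1],0.1],[[0,0,0],[0,0,1],0.1],[[0,0,0],[0,0,1],0.1],[[0,0,0],[0,0,1],0.1],[[0,0,0],[0,0,1],0.1],[[0,0,0],[0,0,1],0.1]]}}

```text
t: 7.85
tool_pos: [0.4771, 0.2653, 0.3251]
ee_rot: [0.702, 0.712, -0.001, -0.0]
ft_force: [-0.4, -0.7, -3.2]
opening: 0.0273
gripper_force: 50.3
```

Call:
{"name": "jog_arm", "arguments": {"series": [[[0,0,0],[0,0,1],0.1],[[0,0,0],[0,0,1],0.1],[[0,0,0],[0,0,0.6],0.1],[[0,0,0],[0,0,0.4],0.1],[[0,0,0],[0,0,0],0.1]]}}

```text
t: 8.35
tool_pos: [0.477, 0.2654, 0.3252]
ee_rot: [0.833, 0.553, -0.001, 0.0]
ft_force: [0.2, 0.3, -3.1]
opening: 0.0274
gripper_force: 50.2
```

Run:
```python
from h import *
s=st(); print(s["q"]); togo(np.array([.44,.0,.32]),-.4);togo(np.array([.572,-.111,.32]),-.4)
p,d=snap("wrist","w2.png")
print([(np.round(x["at"],4),round(x["score"],2)) for x in manip.spot_point("wrist","pail_grip")])
```

```text
{'t': np.float64(8.35), 'tool_pos': array([0.477 , 0.2654, 0.3252]), 'ee_rot': array([ 0.8334,  0.5527, -0.0006,  0.    ]), 'ft_force': array([ 0.2432,  0.2694, -3.1435]), 'opening': np.float64(0.0274), 'gripper_force': np.float64(50.1628)}
[ 0.256   0.3722 -1.0268  1.7099  0.3339  1.251  -1.2475]
world shift [-0.037  -0.2654 -0.0052] tool units [-6.472   1.7278  0.1369] turn units [-0.0044  0.0076  0.003 ] final-axes [-6.4714  1.7304  0.1311]
world shift [ 0.095  -0.3764 -0.0052] tool units [-7.7446  5.8474  0.1357] turn units [-0.0044  0.0076  0.003 ] final-axes [-7.7422  5.8506  0.1311]
[(array([0.478 , 0.2618, 0.322 ]), 0.83)]
```

Call:
{"name": "jog_arm", "arguments": {"series": [[[-0.5,0.15,0],[0,0,0],0.1],[[-0.9,0.2,0],[0,0,0],0.1],[[-0.9,0.2,0],[0,0,0],0.1],[[-0.9,0.25,0.02],[0,0,0],0.1],[[-0.9,0.25,0.02],[0,0,0],0.1],[[-0.9,0.25,0.02],[0,0,0],0.1],[[-0.9,0.25,0.02],[0,0,0],0.1],[[-0.9,0.25,0.02],[0,0,0],0.1]]}}

```text
t: 9.25
tool_pos: [0.4376, -0.0143, 0.3218]
ee_rot: [0.833, 0.553, -0.0, 0.0]
ft_force: [1.6, -0.9, -3.3]
opening: 0.0276
gripper_force: 50.3
```

Call:
{"name": "jog_arm", "arguments": {"series": [[[-0.5,0.2,0.02],[0,0,0],0.1],[[-0.1,0.6,0],[0,0,0],0.1],[[-0.1,0.8,0],[0,0,0],0.1],[[-0.1,0.8,0],[0,0,0],0.1],[[-0.1,0.8,0],[0,0,0],0.1],[[-0.05,0.6,0],[0,0,0],0.1],[[0,0.25,0],[0,0,0],0.1],[[0,0,0],[0,0,0],0.1]]}}

```text
t: 10.05
tool_pos: [0.5731, -0.1112, 0.3203]
ee_rot: [0.833, 0.553, 0.0, -0.001]
ft_force: [-0.4, 0.5, -2.6]
opening: 0.0274
gripper_force: 50.5
```

Run:
```python
from h import *
s=st(); print(s["q"]); togo(np.array([.572,-.111,.32]),-.4)
for n in("wrist","top","scene"):
    p,d=snap(n,n+"3.png")
    for t in("hook_seat","pail_grip"):print(n,t,[(np.round(x["at"],4),round(x["score"],2)) for x in manip.spot_point(n,t)])
    for m in manip.cut_out(n,"hook")[:1]:
        P=world(n,d,m["pixels"]); Q=P[(P[:,2]>.235)&(P[:,2]<.3)]
        if len(Q)>9:
            vx,vy,x0,y0=cv2.fitLine((Q[:,:2]*1000).astype(np.float32),cv2.DIST_HUBER,0,.1,.01).ravel(); print(len(Q),"yaw",np.arctan2(vy,vx),x0,y0,Q.min(0),Q.max(0))
i=cv2.imread('pics/scene3.png')[170:350,180:420]; j=cv2.imread('pics/wrist3.png')
cv2.imwrite('pics/c3.png',np.hstack([cv2.resize(i,(400,300)),cv2.resize(j,(400,300))]))
```

```text
{'t': np.float64(10.05), 'tool_pos': array([ 0.5731, -0.1112,  0.3203]), 'ee_rot': array([ 0.8333,  0.5528,  0.0002, -0.001 ]), 'ft_force': array([-0.4192,  0.4535, -2.6382]), 'opening': np.float64(0.0274), 'gripper_force': np.float64(50.4957)}
[ 0.8125  0.4139 -0.8789  1.6285  0.3296  1.2573 -0.5276]
world shift [-0.0011  0.0002 -0.0003] tool units [-0.0064 -0.0276  0.0079] turn units [-0.0103 -0.0099  0.0043] final-axes [-0.0064 -0.0277  0.0078]
wrist hook_seat [(array([ 0.6132, -0.0079,  0.2597]), 0.93)]
wrist pail_grip [(array([ 0.5734, -0.115 ,  0.3156]), 0.83)]
2083 yaw 1.171168 609.97784 -15.463682 [ 0.5927 -0.0506  0.2496] [0.6268 0.0186 0.2776]
top hook_seat [(array([ 0.6112, -0.0029,  0.2545]), 0.65)]
top pail_grip [(array([ 0.5693, -0.1072,  0.3153]), 0.8)]
268 yaw 1.1859071 618.9489 3.656063 [ 0.5949 -0.0505  0.2464] [0.646  0.0574 0.2863]
scene hook_seat [(array([ 0.6138, -0.0039,  0.2543]), 0.63)]
scene pail_grip [(array([ 0.5745, -0.1079,  0.3167]), 0.65)]
181 yaw 1.1710206 618.8669 -5.0990443 [ 0.5981 -0.0481  0.2479] [0.6415 0.0429 0.2772]
```

View pics/c3.png

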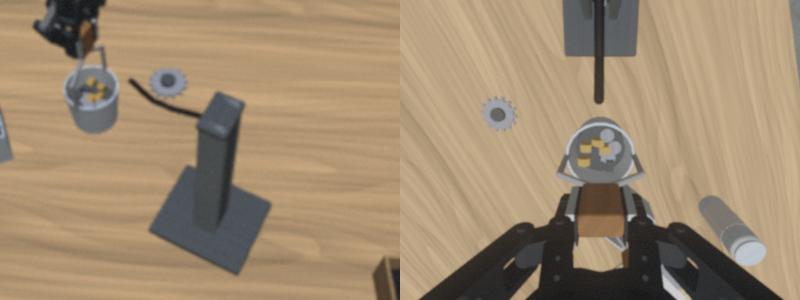

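Pail hangs straight with the rod tip (600,100 in the right half) lined up with the bail window. Seat is at (0.614, -0.005, 0.255), yaw 1.171. Threading now.

Call:
{"name": "jog_arm", "arguments": {"series": [[[0.2,-0.09,-0.08],[0,0,0],0.1],[[0.4,0,0],[0,0,0],0.1],[[0.4,0,0],[0,0,0],0.1],[[0.4,0,0],[0,0,0],0.1],[[0.4,0,0],[0,0,0],0.1],[[0.4,0,0],[0,0,0],0.1],[[0.4,0,0],[0,0,0],0.1],[[0.2,0,0],[0,0,0],0.1]]}}

```text
t: 11.45
tool_pos: [0.6132, -0.0037, 0.3247]
ee_rot: [0.833, 0.554, 0.001, -0.0]
ft_force: [0.4, 0.3, -3.5]
opening: 0.0273
gripper_force: 50.4
```

Run:
```python
from h import *
s=st(); togo(np.array([.614,-.005,.286]),-.4)
for n in("wrist","scene"):
    p,d=snap(n,n+"4.png")
    for t in("hook_seat","pail_grip"):print(n,t,[(np.round(x["at"],4),round(x["score"],2)) for x in manip.spot_point(n,t)])
i=cv2.imread('pics/scene4.png')[170:350,180:420]; j=cv2.imread('pics/wrist4.png')
cv2.imwrite('pics/c4.png',np.hstack([cv2.resize(i,(400,300)),cv2.resize(j,(400,300))]))
```

```text
{'t': np.float64(11.45), 'tool_pos': array([ 0.6132, -0.0037,  0.3247]), 'ee_rot': array([ 0.8327,  0.5537,  0.0006, -0.0005]), 'ft_force': array([ 0.4057,  0.3186, -3.4764]), 'opening': np.float64(0.0273), 'gripper_force': np.float64(50.4313)}
world shift [ 0.0008 -0.0013 -0.0387] tool units [-0.024   0.0319  0.9675] turn units [-0.0006 -0.0113  0.0209] final-axes [-0.0224  0.0319  0.9676]
wrist hook_seat [(array([ 0.6126, -0.0082,  0.2616]), 0.65)]
wrist pail_grip [(array([ 0.6163, -0.0073,  0.3212]), 0.95), (array([ 0.6142, -0.0103,  0.258 ]), 0.58)]
scene hook_seat [(array([ 0.6145, -0.0054,  0.2567]), 0.5)]
scene pail_grip [(array([ 0.6152, -0.0032,  0.3168]), 0.9)]
```

View pics/c4.png

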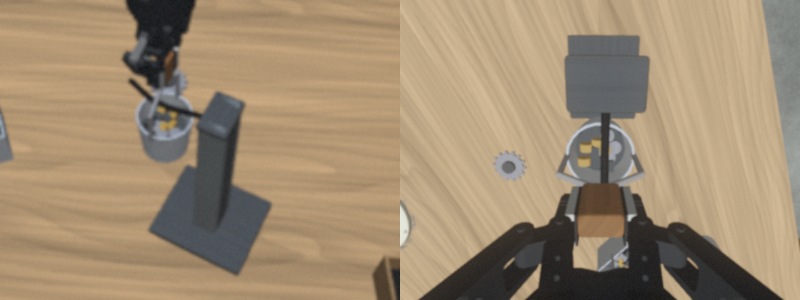

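The rod runs through the bail window, between block and bucket. Lowering to contact, then about 36 mm with the hook.

Call:
{"name": "jog_arm", "arguments": {"series": [[[-0.02,0.03,0.3],[0,0,0],0.1],[[0,0,0.3],[0,0,0],0.1],[[0,0,0.2],[0,0,0],0.1],[[0,0,0.15],[0,0,0],0.1],[[0,0,0.15],[0,0,0],0.1],[[0,0,0.15],[0,0,0],0.1],[[0,0,0.15],[0,0,0],0.1],[[0,0,0.15],[0,0,0],0.1]]}}

```text
t: 12.55
tool_pos: [0.6141, -0.0078, 0.2623]
ee_rot: [0.833, 0.553, 0.0, 0.0]
ft_force: [-0.1, -0.9, -1.2]
opening: 0.0276
gripper_force: 50.7
```

Call:
{"name": "jog_arm", "arguments": {"series": [[[0,0,0.15],[0,0,0],0.1],[[0,0,0.12],[0,0,0],0.1],[[0,0,0.05],[0,0,0],0.1],[[0,0,0],[0,0,0],0.1],[[0,0,0],[0,0,0],0.1],[[0,0,0],[0,0,0],0.1]]}}

```text
t: 13.15
tool_pos: [0.614, -0.0077, 0.2499]
ee_rot: [0.833, 0.553, 0.0, 0.0]
ft_force: [0.9, -1.4, 0.0]
opening: 0.0276
gripper_force: 51.0
```

Run:
```python
from h import *
s=st()
for n in("wrist","scene"):
    p,d=snap(n,n+"5.png")
    for t in("hook_seat","pail_grip"):print(n,t,[(np.round(x["at"],4),round(x["score"],2)) for x in manip.spot_point(n,t)])
i=cv2.imread('pics/scene5.png')[170:350,180:420]; j=cv2.imread('pics/wrist5.png')
cv2.imwrite('pics/c5.png',np.hstack([cv2.resize(i,(400,300)),cv2.resize(j,(400,300))]))
```

```text
{'t': np.float64(13.15), 'tool_pos': array([ 0.614 , -0.0077,  0.2499]), 'ee_rot': array([0.8334, 0.5526, 0.0003, 0.0002]), 'ft_force': array([ 0.8661, -1.353 ,  0.0058]), 'opening': np.float64(0.0276), 'gripper_force': np.float64(50.9956)}
wrist hook_seat [(array([ 0.6137, -0.0075,  0.225 ]), 0.96)]
wrist pail_grip [(array([ 0.6176, -0.0072,  0.2452]), 0.56)]
scene hook_seat [(array([ 0.6154, -0.0036,  0.2226]), 0.66)]
scene pail_grip [(array([ 0.6177, -0.0074,  0.243 ]), 0.84)]
```

View pics/c5.png

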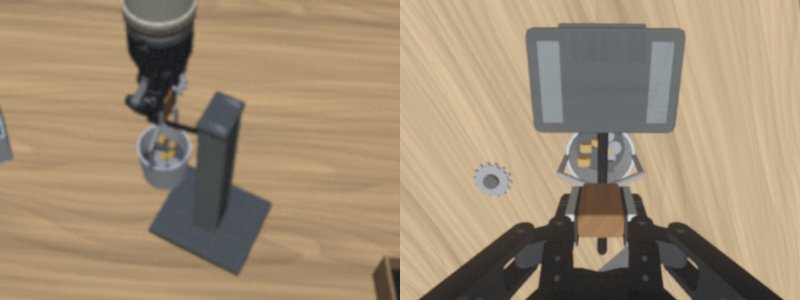

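Hook has sunk about 33 mm and the wrist load is ~0: balanced. Opening step by step.

Call:
{"name": "jog_arm", "arguments": {"series": [[[0,0,0],[0,0,0],0.34],[[0,0,0],[0,0,0],0.38],[[0,0,0],[0,0,0],0.45],[[0,0,0],[0,0,0],0.55],[[0,0,0],[0,0,0],0.65],[[0,0,0],[0,0,0],0.7],[[0,0,0],[0,0,0],0.7],[[0,0,0],[0,0,0],0.7]], "newtons": 20}}

```text
t: 14.25
tool_pos: [0.6137, -0.0077, 0.2495]
ee_rot: [0.833, 0.553, 0.0, -0.0]
ft_force: [-1.4, 0.4, -0.2]
opening: 0.0596
gripper_force: 0.0
```

Run:
```python
from h import *
s=st(); snap("wrist","w6.png")
for t in("hook_seat","pail_grip"):print(t,[(np.round(x["at"],4),round(x["score"],2)) for x in manip.spot_point("wrist",t)])
```

```text
{'t': np.float64(14.25), 'tool_pos': array([ 0.6137, -0.0077,  0.2495]), 'ee_rot': array([ 0.8334,  0.5527,  0.    , -0.    ]), 'ft_force': array([-1.3834,  0.4427, -0.2268]), 'opening': np.float64(0.0596), 'gripper_force': np.float64(0.0)}
hook_seat [(array([ 0.6127, -0.0096,  0.2238]), 0.76)]
pail_grip [(array([ 0.6142, -0.0109,  0.2469]), 0.8)]
```

View pics/w6.png

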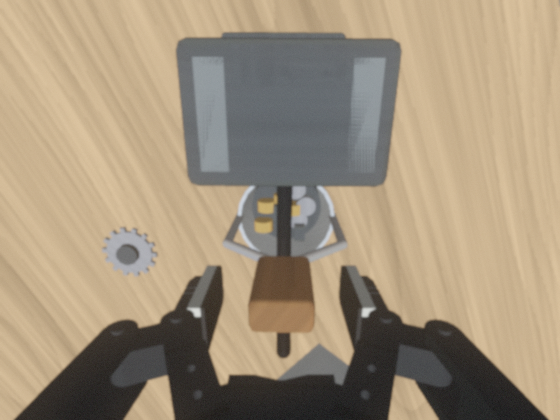

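The pail hangs on the rod with the block (283,293) free between the open fingers, with clearance on both sides. Retract upward, then away.

Call:
{"name": "jog_arm", "arguments": {"series": [[[0,0,-0.2],[0,0,0],0.7],[[0,0,-0.4],[0,0,0],0.7],[[0,0,-0.6],[0,0,0],0.7],[[0,0,-0.8],[0,0,0],0.7],[[0,0,-0.8],[0,0,0],0.7],[[-0.6,0,-0.5],[0,0,0],0.7],[[-0.8,0,0],[0,0,0],0.7],[[-0.8,0,0],[0,0,0],0.7]]}}

```text
t: 15.2
tool_pos: [0.5798, -0.0886, 0.3843]
ee_rot: [0.833, 0.553, 0.001, 0.001]
ft_force: [-0.3, -0.7, -0.7]
opening: 0.0596
gripper_force: 0.0
```

Call:
{"name": "jog_arm", "arguments": {"series": [[[-0.5,0,0],[0,0,0],0.7],[[0,0,0],[0,0,0],0.7],[[0,0,0],[0,0,0],0.7],[[0,0,0],[0,0,0],0.7],[[0,0,0],[0,0,0],0.7],[[0,0,0],[0,0,0],0.7],[[0,0,0],[0,0,0],0.7],[[0,0,0],[0,0,0],0.7]]}}

```text
t: 16.0
tool_pos: [0.5718, -0.1068, 0.3814]
ee_rot: [0.833, 0.553, 0.0, -0.0]
ft_force: [-0.5, 0.0, 0.3]
opening: 0.0596
gripper_force: 0.0
```

Call:
{"name": "jog_arm", "arguments": {"series": [[[0,0,0],[0,0,0],0.7],[[0,0,0],[0,0,0],0.7],[[0,0,0],[0,0,0],0.7],[[0,0,0],[0,0,0],0.7],[[0,0,0],[0,0,0],0.7],[[0,0,0],[0,0,0],0.7],[[0,0,0],[0,0,0],0.7],[[0,0,0],[0,0,0],0.7]]}}

```text
t: 16.8
tool_pos: [0.5717, -0.1072, 0.3815]
ee_rot: [0.833, 0.553, -0.0, 0.0]
ft_force: [-0.5, 0.9, 0.1]
opening: 0.0599
gripper_force: 0.0
```

Run:
```python
from h import *
s=st()
for k in range(2):
    for n in("scene","wrist"):
        p,d=snap(n,n+f"7{k}.png")
        for t in("hook_seat","pail_grip","carrier_grip"):print(n,t,[(np.round(x["at"],4),round(x["score"],2)) for x in manip.spot_point(n,t)[:1]])
    if k==0: a=p
print("moved px diff",np.abs(a.astype(int)-p).mean(), (np.abs(a.astype(int)-p).max(2)>40).sum())
i=cv2.imread('pics/scene71.png'); 
cv2.imwrite('pics/c7.png',np.hstack([cv2.resize(i[150:360,140:420],(400,300)),cv2.resize(p,(400,300))]))
```

```text
{'t': np.float64(16.8), 'tool_pos': array([ 0.5717, -0.1072,  0.3815]), 'ee_rot': array([ 0.8334,  0.5526, -0.    ,  0.    ]), 'ft_force': array([-0.4887,  0.9377,  0.1137]), 'opening': np.float64(0.0599), 'gripper_force': np.float64(0.0)}
scene hook_seat [(array([ 0.6169, -0.0055,  0.2204]), 0.44)]
scene pail_grip [(array([ 0.6169, -0.0062,  0.2434]), 0.57)]
scene carrier_grip [(array([ 0.5381, -0.3211,  0.1709]), 0.73)]
wrist hook_seat [(array([ 0.6125, -0.0076,  0.2239]), 0.95)]
wrist pail_grip [(array([ 0.6147, -0.0094,  0.2424]), 0.65)]
wrist carrier_grip [(array([ 0.5374, -0.3215,  0.1662]), 0.88)]
scene hook_seat [(array([ 0.6157, -0.0018,  0.2206]), 0.43)]
scene pail_grip [(array([ 0.6188, -0.0039,  0.2436]), 0.61)]
scene carrier_grip [(array([ 0.5357, -0.3166,  0.1698]), 0.97)]
wrist hook_seat [(array([ 0.6124, -0.0059,  0.2218]), 0.9)]
wrist pail_grip [(array([ 0.6182, -0.0109,  0.2475]), 0.92)]
wrist carrier_grip [(array([ 0.5389, -0.3213,  0.1685]), 0.93)]
moved px diff 1.6203486394557822 6
```

View pics/c7.png

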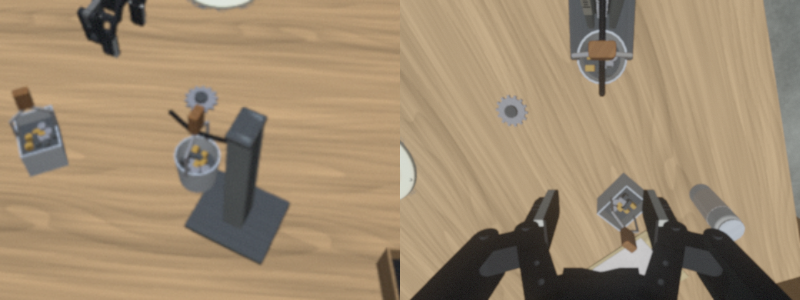

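The round pail hangs still on the hook (left half at 197,160). The hook is about 33 mm down, the carrier is undisturbed at (38,135), and the gripper is clear.

```bash
python3 -c "
from plant import manip
print(manip.sign_off())"
```

```text
the job is handed in; nothing more can be done
None
```

The round pail hangs freely and still on the sprung hook, about 33 mm down and clear of its bottom stop; the arm is clear, the square carrier was not moved, and the job was handed in at about 18 s.

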